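# Put three coaxial air lines back into their own storage blocks

### The job

The three steel coaxial air lines of the verification kit stand in each other's blocks. Park one of them in the empty block, then put every line home - small in small, medium in medium, large in large - dropped fully in, its collar flush with the top of its block. Keep the lines upright, never tipped over or laid down, and leave the torque wrench, the grey case and the white adaptor as they lie.

Things in the scene. Friction and masses are not known exactly. Their poses are not given: they have to be found in the camera images.
- line_small: Small steel line, upright, 0.09 kg. Origin: centre of the upper face of its collar (disc 32 mm across, 5 mm thick); z up its axis. Over the collar a knurled nut, 22 mm across, 38 mm high, to grip it by, then a brass end 12 mm across up to 47.5 mm over the origin. Under it a 13 mm shaft, rounded foot 50 mm below the origin. Starts in the large block, origin 9 mm below that block's face.
- line_medium: Medium steel line, 0.14 kg, same make and same origin (centre of its collar's upper face, z up its axis): collar 40 mm across, 5 mm thick; knurled nut 29 mm across, 38 mm high; brass end up to 47.5 mm over the origin; 13 mm shaft, foot 64 mm below the origin. Starts standing on its foot in the small block, origin 8 mm above that block's face.
- line_large: Large steel line, 0.2 kg, same make and same origin (centre of its collar's upper face, z up its axis): collar 48 mm across, 5 mm thick; knurled nut 36 mm across, 38 mm high; brass end up to 47.5 mm over the origin; 13 mm shaft, foot 78 mm below the origin. Starts standing on its foot in the medium block, origin 8 mm above that block's face.
- block_small: Lowest of 4 round white blocks, 84 mm apart in a row (along their y axes, any order) on a 10 mm plate 100 x 352 mm. 52 mm across; origin: centre of its upper face, 72 mm over the bench. Recess 35 mm across, 5 mm deep, with a ledge; from 28 mm a 55 degree cone narrows to a 15 mm bore, floor 56 mm below the face. The cone guides a foot in from 5 mm off. The small line's collar rests on the ledge.
- block_medium: Medium block, same make: 60 mm across, origin at the centre of its upper face, 86 mm above the bench, z up. Recess 43 mm across, 5 mm deep, with a ledge; from 36 mm across a cone narrows to the 15 mm bore, floor 70 mm below the face. The medium line's collar rests on the ledge, flush with the face.
- block_large: Large block, same make: 68 mm across, origin at the centre of its upper face, 100 mm above the bench, z up. Recess 51 mm across, 5 mm deep, with a ledge; from 44 mm across a cone narrows to the 15 mm bore, floor 84 mm below the face. The large line's collar rests on the ledge, flush with the face.
- block_empty: Empty block, the tallest and widest, the only one without a line: 76 mm across, origin at the centre of its upper face, 114 mm above the bench, z up. Recess 59 mm across, 5 mm deep; from 52 mm across a cone narrows to the 15 mm bore, floor 98 mm below the face. A line parked here rests on the cone, origin below the face by about 3 mm (large), 9 mm (medium) or 15 mm (small).
- torque_wrench: A loose torque wrench with an orange handle, 160 mm long, lying on the bench to the left of the plate, along x. Leave it alone.
- adaptor_case: A closed grey case, 125 x 162 x 46 mm, standing on the bench to the right of the plate. Leave it alone.
- adaptor: A loose white adaptor, 20 x 49 x 20 mm, lying on the bench at the front right. Leave it alone.
Things that resemble listed ones, but are neither listed nor needed, are in the scene too. Leave any orange or red look-alike of the line_medium alone.

How it is judged (in metres and radians):
On the way:
1. one of the lines stands parked in the empty block, let go (((horizontal distance between line_small and block_empty below 0.006 m and z of line_small in the frame of block_empty below 0.003 m and angle between line_small's own z axis and vertical below 0.12 rad and contact force between line_small and the fingers below 0.2 N) or (horizontal distance between line_medium and block_empty below 0.006 m and z of line_medium in the frame of block_empty below 0.003 m and angle between line_medium's own z axis and vertical below 0.12 rad and contact force between line_medium and the fingers below 0.2 N) or (horizontal distance between line_large and block_empty below 0.006 m and z of line_large in the frame of block_empty below 0.003 m and angle between line_large's own z axis and vertical below 0.12 rad and contact force between line_large and the fingers below 0.2 N))), for 0.2 s.
At the end, for the whole second after the job is handed in: Each line stands in the block of its own size, released and at rest: within 5 mm of the block's centre, its collar's upper face between 4 mm below and 3 mm above the block's face, within 0.08 rad of upright. So the fourth block is empty again (horizontal distance between line_small and block_small below 0.005 m and z of line_small in the frame of block_small between -0.004 and 0.003 m and angle between each of line_small, line_medium, line_large's own z axis and vertical below 0.08 rad and linear speed of each of line_small, line_medium, line_large below 0.02 m/s and angular speed of each of line_small, line_medium, line_large below 0.2 rad/s and contact force between each of line_small, line_medium, line_large and the fingers below 0.1 N and horizontal distance between line_medium and block_medium below 0.005 m and z of line_medium in the frame of block_medium between -0.004 and 0.003 m and horizontal distance between line_large and block_large below 0.005 m and z of line_large in the frame of block_large between -0.004 and 0.003 m); the robot touches nothing.
It fails at once if a line is tipped over or laid down (leans more than 0.6 rad) (angle between any of line_small, line_medium, line_large's own z axis and vertical above 0.6 rad).
It fails at once if the torque wrench is moved by more than 25 mm (distance of torque_wrench from where it was at the start of the episode above 0.025 m).
It fails at once if the grey case is moved by more than 25 mm (distance of adaptor_case from where it was at the start of the episode above 0.025 m).
It fails at once if the adaptor is moved by more than 25 mm (distance of adaptor from where it was at the start of the episode above 0.025 m).
It also fails if it takes over 96 s, if anything falls off the work surface, if the arm or the gripper's body presses on something with over 40 N, if the wrist force passes 120 N, or if a joint passes its speed limit or range.

### The arm

A 7-joint arm with a two-finger parallel gripper is mounted at the origin on a cart in front of the work surface, level with it; the furniture and walls round the work are solid. World frame = base frame: x ahead of the robot, y to its left, z up, the work surface at z = 0. Lengths are in m, angles in degrees, forces in N, time in s.
With the tool pointing down it reaches from about 0.425 to 0.875 m from the base axis. Payload 4.7 kg.
Tool frame: the origin (TCP) lies midway between the tips of the shut fingers; the grasp point (between the pads) lies 19 mm behind it; z points along the fingers, y is the line along which they close (so a half turn about z gives the same grasp; the last joint's range is limited). The gripper opens to 87 mm and grips with 3 to 60 N. Pads are 19 mm wide; open, the fingers measure 117 mm over their backs; the gripper's body (75 mm by 190 mm) begins 51 mm behind the grasp point.
Start: joints at [67.214, 18.392, -4.016, 83.108, 1.295, 78.541, -3.26], TCP at [0.26, -0.596, 0.223] pointing down, gripper open.
Joint ranges: [-163.93, 163.93], [-17.29, 119.83], [-79.2, 71.16], [3.27, 140.29], [-89.18, 269.18], [5.43, 117.66], [-154.24, 154.24]. Speed limits (degrees/s): [147.25, 147.25, 180, 180, 180, 180, 180].

### API

Orientations are given as [roll, pitch, yaw] about the fixed x, y, z axes, in that order (R = Rz(yaw) Ry(pitch) Rx(roll)).
In Python, from cell import env gives the robot as it stands. The module is installed in compiled form; this text tells all that it offers.
- The arm moves only by the tool step_arm, never from a script. Its argument "rows" is a list of rows, each an object with "angular": the turn, a rotation vector about the tool's x, y, z in units of pi rad (1.0 is pi rad), a list of three; "slide": the shift along the tool's x, y, z in units of 500 mm (1.0 is 500 mm), a list of three; "jaw": the opening, from 0 (shut) to 1 (fully open). A call has 1 to 10 rows; each row shifts and turns the commanded pose from where the row before left it, along the tool's axes as they then stand; what a row does not reach is not made up. A row lasts 1/8 s, in which the tool goes at most 62.5 mm and 10.7 degrees, less where a joint would pass 70% of its speed; a pose out of reach is approached as far as the arm can. A call with a number of a shift or a turn outside -1 to 1 is refused whole. A call with a gripper value outside its range is refused whole. The fingers move at their own pace and stop on an object; "newtons" is the grip in N (left out, the last holds). Time passes only in rows, so rows that do not move let the fingers close. It gives the time, the measured TCP pose, the force, the opening and the grip force at its end, in the units of the state.
- env.get_obs(): the state, without advancing time (a new reading comes with each control period).
- env.read_camera(name): name is "scene" or "top" or "wrist"; returns the picture (384x512x3 uint8, red, green, blue); there is no depth.
- env.camera_info(name): a dict with "fx", "fy", "cx", "cy" (pixels), "R" (3x3) and "t" (3): a world point X has camera coordinates R X + t. Camera axes: x right, y down, z forward; pixel columns grow to the right and rows downward; lengths in m; the calibration is good to about 2 mm. A picture is of the moment at which its call begins: read the wrist's pose just before it. camera_info takes no time and is no camera call; for the wrist camera it gives the pose at the moment of the call.
- env.sign_off(): hands the job in; it is judged then, once.
The state is a dict: "time_s": time; "qpos": joint angles; "joint_velocities": joint speeds; "effort": joint torques, N m; "tool_pos": TCP position; "tool_rot": TCP orientation; "force": force on the tool from outside, world axes, zero at the start; "wrist_torque": the same for the moment, N m; "grip_width": finger opening in m; "grasp_force": force on a finger pad.
Only numpy, scipy, OpenCV 4.12 (cv2) and the standard library are available. Lean on these libraries where they do the work, as an engineer would, in place of code of your own. Each camera call takes 0.05 s, during which the arm holds its last target. There are 200 camera calls.

## Working session

There is one attempt and no reset: what is moved stays moved. The work goes in short steps, Python scripts to look and compute and a tool call to move; the robot and the scene stay as the last step left them, time stands still between calls to the robot, and variables do not carry over. Pictures are saved under pics/ and viewed, at most 14 in all, crops included, and the job is handed in when it is done.

Besides the shell and the picture viewer there is one more tool, called after "Call:" in YAML: its name, and indented under it one key for each argument. step_arm: Moves the arm, as the interface text tells. Shifts and turns lie within -1 to 1; 1 stands for 500 mm of shift or pi rad of turn. Its arguments: {"type":"object","properties":{"rows":{"type":"array"},"newtons":{"type":"number"}},"required":["rows"]}

```bash
mkdir -p pics
python3 - <<'E'
from cell import env
import cv2,numpy as np
o=env.get_obs();print({k:np.round(v,3).tolist() for k,v in o.items()})
for n in("scene","top"):
    im=env.read_camera(n);cv2.imwrite(f"pics/{n}0.png",im[:,:,::-1])
    i=env.camera_info(n);print(n,i['fx'],i['fy'],i['cx'],i['cy'],np.round(i['R'],3).tolist(),np.round(i['t'],3).tolist(), np.round(-np.array(i['R']).T@i['t'],3))
E
```

```text
{'time_s': 0.0, 'qpos': [67.214, 18.437, -4.015, 83.176, 1.298, 78.541, -3.26], 'joint_velocities': [-0.099, -0.062, 0.01, -0.03, 0.02, -0.03, 0.018], 'effort': [-0.001, -49.13, -0.404, -31.253, -0.064, 0.044, 0.0], 'tool_pos': [0.26, -0.595, 0.221], 'tool_rot': [-179.892, 0.009, 23.595], 'force': [0.199, -0.231, -0.382], 'wrist_torque': [-0.042, -0.016, 0.013], 'grasp_force': 0.0, 'grip_width': 0.087}
scene 431.6634650483104 431.6634650483104 259.6872651981893 186.99277077928727 [[-0.903, -0.43, -0.001], [-0.229, 0.482, -0.846], [0.364, -0.764, -0.533]] [0.413, 0.224, 1.017] [0.054 0.846 0.732]
top 458.0799709602329 458.0799709602329 260.9825032864334 190.82710997618398 [[0.02, -1.0, 0.002], [-0.977, -0.02, -0.21], [0.21, 0.002, -0.978]] [-0.059, 0.497, 1.316] [ 0.21  -0.053  1.392]
```

View pics/scene0.png

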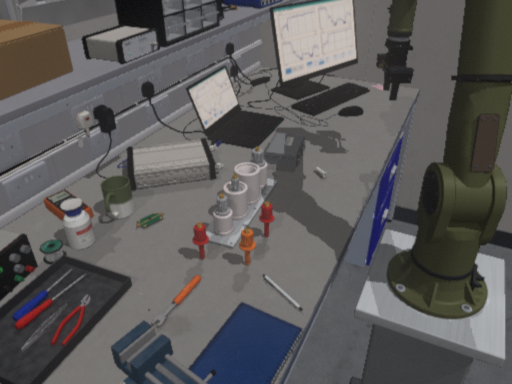

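View pics/top0.png

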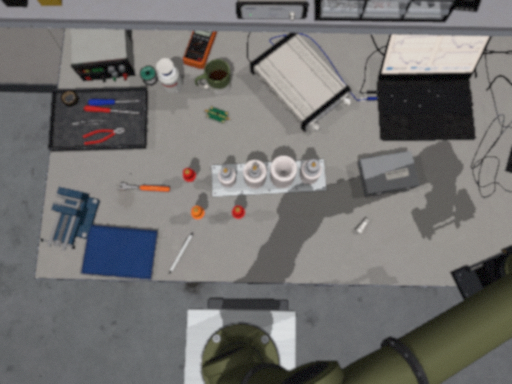

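Run:
```python
import cv2
a=cv2.imread("pics/top0.png")[145:230,175:335];a=cv2.resize(a,None,fx=5,fy=5,interpolation=cv2.INTER_CUBIC)
b=cv2.imread("pics/scene0.png")[135:265,170:330];b=cv2.resize(b,None,fx=4.5,fy=4.5,interpolation=cv2.INTER_CUBIC)
cv2.imwrite("pics/c1.png",a);cv2.imwrite("pics/c2.png",b)
```

```text
(no output)
```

View pics/c1.png

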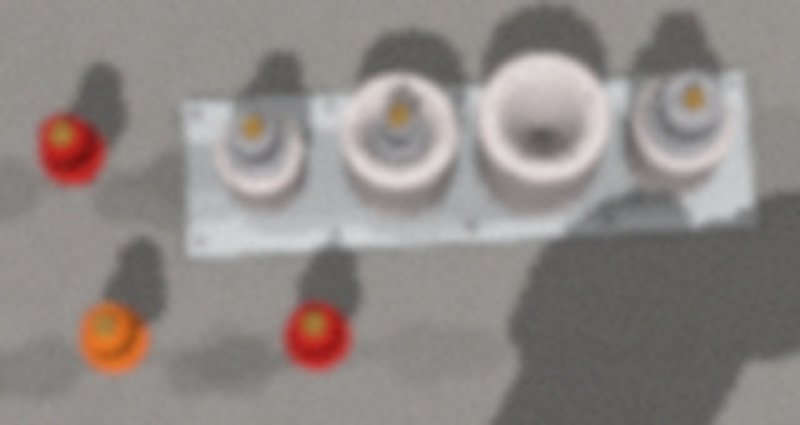

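View pics/c2.png

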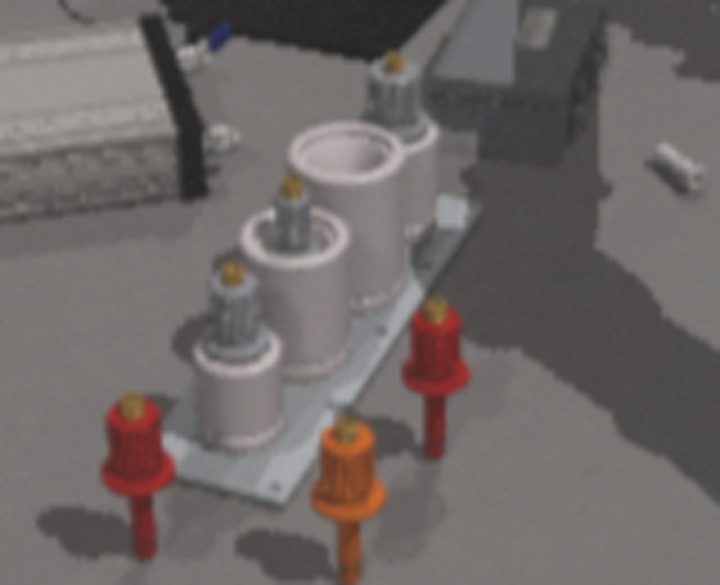

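```bash
cat > h.py <<'E'
import numpy as np,cv2
def ray(i,u,v,z):
    R=np.array(i['R']);c=-R.T@np.array(i['t'])
    d=R.T@np.array([(u-i['cx'])/i['fx'],(v-i['cy'])/i['fy'],1.]);return c+d*(z-c[2])/d[2]
def proj(i,X):
    p=np.array(i['R'])@np.array(X)+i['t'];return np.array([i['fx']*p[0]/p[2]+i['cx'],i['fy']*p[1]/p[2]+i['cy']])
def brass(bgr,box,lo=(8,80,60),hi=(30,255,255)):
    x0,y0,x1,y1=box;h=cv2.cvtColor(bgr[y0:y1,x0:x1],cv2.COLOR_BGR2HSV)
    m=cv2.inRange(h,lo,hi);n,l,s,c=cv2.connectedComponentsWithStats(m)
    return [(int(s[k,4]),np.round(c[k]+[x0,y0],2)) for k in range(1,n) if s[k,4]>3]
E
python3 - <<'E'
from h import *
from cell import env
for n,box in(("top",(212,150,335,200)),("scene",(205,140,270,205))):
    im=cv2.imread(f"pics/{n}0.png");i=env.camera_info(n)
    for a,c in brass(im,box):print(n,a,c,[np.round(ray(i,*c,z)[:2],4).tolist() for z in(.1275,.1385,.1415)])
i=env.camera_info("top");im=cv2.imread("pics/top0.png")
print("empty",ray(i,283.6,168.6,.114))
# block rims / plate by white masks
h=cv2.cvtColor(im,cv2.COLOR_BGR2HSV)
for nm,(u,v) in dict(redL=(187,174.5),or_=(196.3,210),redN=(237.8,210)).items():print(nm,ray(i,u,v,.11))
# plate corners (crop px/5)
for u,v in((183,100),(745,70),(755,225),(188,257)):print("plate",ray(i,175+u/5,145+v/5,.01))
i=env.camera_info("scene");
for u,v,k in((348,156,.114),(295,240,.1),(237,352,.072)):print("rim scene",ray(i,170+u/4.5,135+v/4.5,k))
E
```

```text
top 9 [313. 164.] [[0.5633, -0.1967], [0.5602, -0.1954], [0.5594, -0.1951]]
top 12 [254.25 167.58] [[0.5493, -0.029], [0.5463, -0.0292], [0.5455, -0.0292]]
top 10 [225.  169.8] [[0.541, 0.0542], [0.5381, 0.0533], [0.5373, 0.0531]]
scene 13 [257.23 148.15] [[0.5698, -0.2175], [0.5604, -0.1982], [0.5579, -0.1929]]
scene 16 [234.5 176. ] [[0.5536, -0.0407], [0.5445, -0.0245], [0.542, -0.0201]]
scene 20 [221.3  195.05] [[0.539, 0.0575], [0.5301, 0.0719], [0.5277, 0.0758]]
scene 18 [266.28 202.67] [[0.4209, 0.0396], [0.4142, 0.0542], [0.4124, 0.0582]]
empty [ 0.55159469 -0.11337647  0.114     ]
redL [0.5293492  0.16471924 0.11      ]
or_ [0.42622738 0.13275324 0.11      ]
redN [0.42862923 0.0151207  0.11      ]
plate [0.58641622 0.10657248 0.01      ]
plate [ 0.61311752 -0.24455457  0.01      ]
plate [ 0.51383141 -0.24984957  0.01      ]
plate [0.48652412 0.09921844 0.01      ]
rim scene [ 0.54834271 -0.10755525  0.114     ]
rim scene [ 0.5424488 -0.0241857  0.1      ]
rim scene [0.53710209 0.05893354 0.072     ]
```

Call:
step_arm:
  rows:
    - {"angular": [0, 0, -0.0527], "slide": [0, 0, -0.023], "jaw": 1}
    - {"angular": [0, 0, -0.0527], "slide": [0, 0, -0.023], "jaw": 1}
    - {"angular": [0, 0, -0.0527], "slide": [0, 0, -0.023], "jaw": 1}
    - {"angular": [0, 0, -0.0527], "slide": [0, 0, -0.023], "jaw": 1}
    - {"angular": [0, 0, -0.0527], "slide": [0, 0, -0.023], "jaw": 1}
    - {"angular": [0, 0, -0.0527], "slide": [0, 0, -0.023], "jaw": 1}
    - {"angular": [0, 0, -0.0527], "slide": [0, 0, -0.023], "jaw": 1}
    - {"angular": [0, 0, 0], "slide": [0, 0, 0], "jaw": 1}

```text
time_s: 1.1
tool_pos: [0.2603, -0.5959, 0.3035]
tool_rot: [180.0, 0.1, 89.9]
force: [-0.1, 0.3, 0.7]
grip_width: 0.0869
grasp_force: 0.0
```

Call:
step_arm:
  rows:
    - {"angular": [0, 0, 0], "slide": [0.088, 0.058, 0], "jaw": 1}
    - {"angular": [0, 0, 0], "slide": [0.088, 0.058, 0], "jaw": 1}
    - {"angular": [0, 0, 0], "slide": [0.088, 0.058, 0], "jaw": 1}
    - {"angular": [0, 0, 0], "slide": [0.088, 0.058, 0], "jaw": 1}
    - {"angular": [0, 0, 0], "slide": [0.088, 0.058, 0], "jaw": 1}
    - {"angular": [0, 0, 0], "slide": [0.088, 0.058, 0], "jaw": 1}
    - {"angular": [0, 0, 0], "slide": [0.088, 0.058, 0], "jaw": 1}
    - {"angular": [0, 0, 0], "slide": [0.088, 0.058, 0], "jaw": 1}
    - {"angular": [0, 0, 0], "slide": [0.088, 0.058, 0], "jaw": 1}
    - {"angular": [0, 0, 0], "slide": [0, 0, 0], "jaw": 1}

```text
time_s: 2.35
tool_pos: [0.5232, -0.1937, 0.3024]
tool_rot: [180.0, -0.2, 90.4]
force: [0.4, 0.2, -0.3]
grip_width: 0.087
grasp_force: 0.0
```

```bash
cat >> h.py <<'E'
def snap(n,name):
    from cell import env
    i=env.camera_info(n);im=env.read_camera(n)[:,:,::-1].copy();cv2.imwrite(f"pics/{name}.png",im);return i,im
E
python3 - <<'E'
from h import *
i,im=snap("wrist","w1")
print(np.round(-np.array(i['R']).T@i['t'],3),np.round(i['R'],2).tolist(),i['fx'])
for X in((.541,.054,.1275),(.5463,-.0292,.1385),(.5525,-.114,.114),(.559,-.197,.1415)):print(proj(i,X).round(1))
for a,c in brass(im,(0,0,512,384)):
    if a>20:print(a,c,[np.round(ray(i,*c,z)[:2],4).tolist() for z in(.1275,.1385,.1415)])
E
```

```text
[ 0.523 -0.114  0.465] [[1.0, 0.01, -0.0], [0.01, -0.96, 0.29], [0.0, -0.29, -0.96]] 318.3773935373122
[ 277.3 -108.6]
[281.5  -2.9]
[283.1  95. ]
[288.9 177.7]
106 [281.37   3.73] [[0.5471, -0.0319], [0.5463, -0.0346], [0.5461, -0.0353]]
110 [288.87 178.33] [[0.5605, -0.2013], [0.5593, -0.1984], [0.559, -0.1976]]
626 [ 78.42 283.92] [[0.3099, -0.3354], [0.3168, -0.3281], [0.3187, -0.3262]]
636 [431.29 284.24] [[0.7385, -0.333], [0.7315, -0.3258], [0.7296, -0.3239]]
4311 [383.21 335.63] [[0.6894, -0.4089], [0.684, -0.3993], [0.6825, -0.3967]]
```

View pics/w1.png

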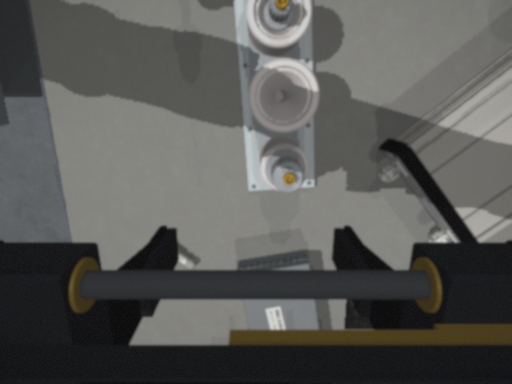

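Call:
step_arm:
  rows:
    - {"angular": [0, 0, 0.001], "slide": [-0.004, 0.036, 0.05], "jaw": 1}
    - {"angular": [0, 0, 0.001], "slide": [-0.004, 0.036, 0.05], "jaw": 1}
    - {"angular": [0, 0, 0], "slide": [0, 0, 0.05], "jaw": 1}
    - {"angular": [0, 0, 0], "slide": [0, 0, 0.05], "jaw": 1}
    - {"angular": [0, 0, 0], "slide": [0, 0, 0], "jaw": 1}

```text
time_s: 3.02
tool_pos: [0.5547, -0.2052, 0.2003]
tool_rot: [-179.7, -0.1, 89.4]
force: [-0.9, -0.1, -0.1]
grip_width: 0.0868
grasp_force: 0.0
```

Call:
step_arm:
  rows:
    - {"angular": [0, 0, 0], "slide": [0, 0, 0], "jaw": 1}
    - {"angular": [0, 0, 0], "slide": [0, 0, 0], "jaw": 1}

```text
time_s: 3.28
tool_pos: [0.5577, -0.2044, 0.2044]
tool_rot: [179.9, 0.1, 89.6]
force: [0.3, 1.3, 0.6]
grip_width: 0.0871
grasp_force: 0.0
```

Run:
```python
from h import *
from cell import env
for k in range(3):
    i,im=snap("wrist","w2");o=env.get_obs();print(o['tool_pos'],o['tool_rot'])
    print([(a,c,np.round(ray(i,*c,.1415)[:2],4).tolist()) for a,c in brass(im,(240,0,340,260)) if a>20])
```

```text
[ 0.55769686 -0.20418135  0.20431576] [1.79895660e+02 5.90714928e-02 8.95955077e+01]
[(230, array([257.01, 195.81]), [0.5596, -0.1966])]
[ 0.55763131 -0.20408003  0.20415741] [1.79908221e+02 5.42667524e-02 8.96066529e+01]
[(231, array([257.04, 196.21]), [0.5596, -0.1967])]
[ 0.55754892 -0.20395239  0.20397016] [1.79926329e+02 4.74837502e-02 8.96210937e+01]
[(230, array([257.17, 196.46]), [0.5596, -0.1967])]
```

Call:
step_arm:
  rows:
    - {"angular": [0, 0, 0], "slide": [0.013, 0.004, 0.0], "jaw": 1}
    - {"angular": [0, 0, 0], "slide": [0, 0, 0.04], "jaw": 1}
    - {"angular": [0, 0, 0], "slide": [0, 0, 0.05], "jaw": 1}
    - {"angular": [0, 0, 0], "slide": [0, 0, 0.05], "jaw": 1}
    - {"angular": [0, 0, 0], "slide": [0, 0, 0.04], "jaw": 1}
    - {"angular": [0, 0, 0], "slide": [0, 0, 0.02], "jaw": 1}
    - {"angular": [0, 0, 0], "slide": [0, 0, 0], "jaw": 1}
    - {"angular": [0, 0, 0], "slide": [0, 0, 0], "jaw": 1}

```text
time_s: 4.42
tool_pos: [0.5599, -0.1974, 0.1039]
tool_rot: [179.9, 0.0, 89.6]
force: [0.5, -0.3, -0.3]
grip_width: 0.0868
grasp_force: 0.0
```

Positioned; close gently, then read.

Call:
step_arm:
  rows:
    - {"angular": [0, 0, 0], "slide": [0, 0, 0], "jaw": 0.5}
    - {"angular": [0, 0, 0], "slide": [0, 0, 0], "jaw": 0.3}
    - {"angular": [0, 0, 0], "slide": [0, 0, 0], "jaw": 0.3}
    - {"angular": [0, 0, 0], "slide": [0, 0, 0], "jaw": 0.3}
    - {"angular": [0, 0, 0], "slide": [0, 0, 0], "jaw": 0.3}
    - {"angular": [0, 0, 0], "slide": [0, 0, 0], "jaw": 0.3}
  newtons: 25

```text
time_s: 5.18
tool_pos: [0.5592, -0.1973, 0.103]
tool_rot: [180.0, 0.0, 89.6]
force: [1.6, 1.3, -0.6]
grip_width: 0.0356
grasp_force: 25.1
```

Call:
step_arm:
  rows:
    - {"angular": [0, 0, 0], "slide": [0, 0, -0.03], "jaw": 0.3}
    - {"angular": [0, 0, 0], "slide": [0, 0, -0.05], "jaw": 0.3}
    - {"angular": [0, 0, 0], "slide": [0, 0, -0.06], "jaw": 0.3}
    - {"angular": [0, 0, 0], "slide": [0, 0, -0.06], "jaw": 0.3}
    - {"angular": [0, 0, 0], "slide": [0, 0, -0.05], "jaw": 0.3}
    - {"angular": [0, 0, 0], "slide": [0.056, -0.004, 0], "jaw": 0.3}
    - {"angular": [0, 0, 0], "slide": [0.056, -0.004, 0], "jaw": 0.3}
    - {"angular": [0, 0, 0], "slide": [0.055, -0.005, 0], "jaw": 0.3}
    - {"angular": [0, 0, 0], "slide": [0, 0, 0], "jaw": 0.3}
    - {"angular": [0, 0, 0], "slide": [0, 0, 0], "jaw": 0.3}

```text
time_s: 6.42
tool_pos: [0.5531, -0.1146, 0.2285]
tool_rot: [180.0, 0.1, 89.6]
force: [-0.2, -0.0, -2.4]
grip_width: 0.0353
grasp_force: 25.0
```

Run:
```python
from h import *
from cell import env
i,im=snap("wrist","w3");o=env.get_obs();print(o['tool_pos'],o['tool_rot'],o['force'],o['grip_width'])
s,_=snap("scene","s3")
for X in((.5464,-.03,.1),(.5528,-.114,.114),(.5593,-.1977,.086)):print(proj(i,X).round(1))
```

```text
[ 0.55306839 -0.11511278  0.22827212] [-1.79991047e+02  5.38077401e-02  8.95495900e+01] [ 0.0776663  -0.46037439 -1.81630801] 0.03538642223674194
[246.4  88.5]
[254.4 185.7]
[261.1 253.8]
```

View pics/w3.png

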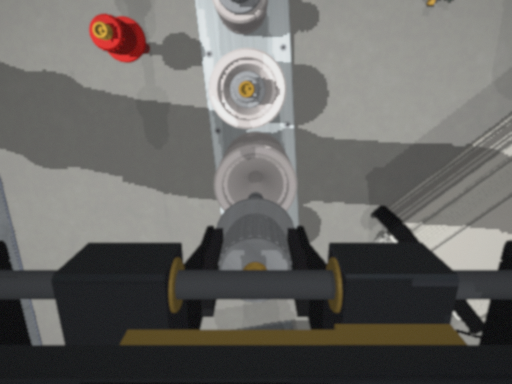

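Call:
step_arm:
  rows:
    - {"angular": [0, 0, 0], "slide": [0.001, 0.001, 0.05], "jaw": 0.3}
    - {"angular": [0, 0, 0], "slide": [0, 0, 0.05], "jaw": 0.3}
    - {"angular": [0, 0, 0], "slide": [0, 0, 0.04], "jaw": 0.3}
    - {"angular": [0, 0, 0], "slide": [0, 0, 0.04], "jaw": 0.3}
    - {"angular": [0, 0, 0], "slide": [0, 0, 0.02], "jaw": 0.3}
    - {"angular": [0, 0, 0], "slide": [0, 0, 0.01], "jaw": 0.3}
    - {"angular": [0, 0, 0], "slide": [0, 0, 0], "jaw": 0.3}
    - {"angular": [0, 0, 0], "slide": [0, 0, 0], "jaw": 0.3}

```text
time_s: 7.52
tool_pos: [0.554, -0.1133, 0.1237]
tool_rot: [180.0, 0.0, 89.6]
force: [-0.3, 0.2, -1.8]
grip_width: 0.0358
grasp_force: 25.0
```

Call:
step_arm:
  rows:
    - {"angular": [0, 0, 0], "slide": [0, 0, 0.005], "jaw": 0.3}
    - {"angular": [0, 0, 0], "slide": [0, 0, 0.002], "jaw": 0.3}
    - {"angular": [0, 0, 0], "slide": [0, 0, 0], "jaw": 0.3}
    - {"angular": [0, 0, 0], "slide": [0, 0, 0], "jaw": 0.6}
    - {"angular": [0, 0, 0], "slide": [0, 0, 0], "jaw": 0.8}
    - {"angular": [0, 0, 0], "slide": [0, 0, 0], "jaw": 0.8}
    - {"angular": [0, 0, 0], "slide": [0, 0, 0], "jaw": 0.8}
    - {"angular": [0, 0, 0], "slide": [0, 0, 0], "jaw": 0.8}

```text
time_s: 8.52
tool_pos: [0.5538, -0.1132, 0.1195]
tool_rot: [180.0, 0.0, 89.6]
force: [-0.1, -0.2, 0.7]
grip_width: 0.0681
grasp_force: 0.0
```

Call:
step_arm:
  rows:
    - {"angular": [0, 0, 0], "slide": [0, 0, -0.04], "jaw": 1}
    - {"angular": [0, 0, 0], "slide": [0, 0, -0.07], "jaw": 1}
    - {"angular": [0, 0, 0], "slide": [0, 0, -0.07], "jaw": 1}
    - {"angular": [0, 0, 0], "slide": [0, 0, 0], "jaw": 1}
    - {"angular": [0, 0, 0], "slide": [0, 0, 0], "jaw": 1}

```text
time_s: 9.15
tool_pos: [0.5537, -0.1133, 0.21]
tool_rot: [180.0, 0.0, 89.6]
force: [0.5, -0.0, -0.4]
grip_width: 0.0866
grasp_force: 0.0
```

Run:
```python
from h import *
from cell import env
for n in("wrist","top","scene"):
    i,im=snap(n,n+"4")
    print(n,[(a,c,[np.round(ray(i,*c,z)[:2],4).tolist() for z in (.1275,.1385,.1585)]) for a,c in brass(im,dict(wrist=(200,0,340,260),top=(212,150,335,200),scene=(205,130,270,205))[n]) if a>5])
print(env.get_obs()['tool_pos'])
```

```text
wrist [(245, array([244.41,  90.45]), [[0.5467, -0.0306], [0.547, -0.0307], [0.5476, -0.0308]]), (254, array([253.69, 210.26]), [[0.5528, -0.1242], [0.5529, -0.1201], [0.553, -0.1126]])]
top [(12, array([254.25, 167.58]), [[0.5493, -0.029], [0.5463, -0.0292], [0.5409, -0.0295]]), (11, array([225., 170.]), [[0.5404, 0.0542], [0.5375, 0.0533], [0.5323, 0.0516]]), (6, array([309.17, 171.33]), [[0.5414, -0.1857], [0.5386, -0.1845], [0.5333, -0.1824]]), (12, array([275.  , 180.08]), [[0.5138, -0.0887], [0.5112, -0.0884], [0.5064, -0.0878]]), (11, array([270.18, 183.91]), [[0.5024, -0.0752], [0.4998, -0.075], [0.4952, -0.0746]]), (7, array([274.14, 193.71]), [[0.4743, -0.0868], [0.472, -0.0865], [0.4678, -0.0859]])]
scene [(14, array([246.36, 156.21]), [[0.5762, -0.1567], [0.5667, -0.1385], [0.5495, -0.1053]]), (16, array([234.5, 176. ]), [[0.5536, -0.0407], [0.5445, -0.0245], [0.528, 0.0048]]), (20, array([221.3 , 195.05]), [[0.539, 0.0575], [0.5301, 0.0719], [0.5141, 0.0979]]), (19, array([266.16, 202.63]), [[0.4212, 0.0395], [0.4145, 0.0542], [0.4024, 0.0809]])]
[ 0.55304046 -0.11322611  0.20858723]
```

Call:
step_arm:
  rows:
    - {"angular": [0, 0, 0], "slide": [0.084, -0.007, 0], "jaw": 1}
    - {"angular": [0, 0, 0], "slide": [0.084, -0.007, 0], "jaw": 1}
    - {"angular": [0, 0, 0], "slide": [0.084, -0.007, 0], "jaw": 1}
    - {"angular": [0, 0, 0], "slide": [0.084, -0.006, 0], "jaw": 1}
    - {"angular": [0, 0, 0], "slide": [0, 0, 0], "jaw": 1}
    - {"angular": [0, 0, 0], "slide": [0, 0, 0], "jaw": 1}
    - {"angular": [0, 0, 0], "slide": [0, 0, 0], "jaw": 1}

```text
time_s: 10.18
tool_pos: [0.5413, 0.0532, 0.209]
tool_rot: [-179.9, 0.0, 89.5]
force: [0.5, -0.2, -0.3]
grip_width: 0.0871
grasp_force: 0.0
```

Run:
```python
from h import *
from cell import env
i,im=snap("wrist","w5")
print([(a,c,np.round(ray(i,*c,.1275)[:2],4).tolist()) for a,c in brass(im,(200,0,340,260)) if a>5])
o=env.get_obs();print(o['tool_pos'],o['tool_rot'])
```

```text
[(273, array([250.93,  50.36]), [0.5395, 0.1628]), (188, array([254.09, 196.18]), [0.5408, 0.0547])]
[0.5413547  0.05328709 0.20914981] [-1.79960668e+02  2.00556926e-02  8.95010514e+01]
```

Call:
step_arm:
  rows:
    - {"angular": [0, 0, 0], "slide": [0.002, -0.001, 0.04], "jaw": 1}
    - {"angular": [0, 0, 0], "slide": [0, 0, 0.06], "jaw": 1}
    - {"angular": [0, 0, 0], "slide": [0, 0, 0.06], "jaw": 1}
    - {"angular": [0, 0, 0], "slide": [0, 0, 0.05], "jaw": 1}
    - {"angular": [0, 0, 0], "slide": [0, 0, 0.03], "jaw": 0.7}
    - {"angular": [0, 0, 0], "slide": [0, 0, 0], "jaw": 0.5}
    - {"angular": [0, 0, 0], "slide": [0, 0, 0], "jaw": 0.2}
    - {"angular": [0, 0, 0], "slide": [0, 0, 0], "jaw": 0.2}
    - {"angular": [0, 0, 0], "slide": [0, 0, 0], "jaw": 0.2}
    - {"angular": [0, 0, 0], "slide": [0, 0, 0], "jaw": 0.2}

```text
time_s: 11.48
tool_pos: [0.541, 0.0559, 0.0899]
tool_rot: [180.0, 0.0, 89.6]
force: [0.3, -0.1, 0.4]
grip_width: 0.0346
grasp_force: 0.0
```

Call:
step_arm:
  rows:
    - {"angular": [0, 0, 0], "slide": [0, 0, 0], "jaw": 0.2}
    - {"angular": [0, 0, 0], "slide": [0, 0, 0], "jaw": 0.2}
    - {"angular": [0, 0, 0], "slide": [0, 0, 0], "jaw": 0.2}

```text
time_s: 11.85
tool_pos: [0.5409, 0.0559, 0.0896]
tool_rot: [180.0, 0.0, 89.6]
force: [-0.2, -0.1, 0.5]
grip_width: 0.0283
grasp_force: 25.0
```

Call:
step_arm:
  rows:
    - {"angular": [0, 0, 0], "slide": [0, 0, -0.03], "jaw": 0.2}
    - {"angular": [0, 0, 0], "slide": [0, 0, -0.06], "jaw": 0.2}
    - {"angular": [0, 0, 0], "slide": [0, 0, -0.08], "jaw": 0.2}
    - {"angular": [0, 0, 0], "slide": [0, 0, -0.09], "jaw": 0.2}
    - {"angular": [0, 0, 0], "slide": [0, 0, -0.08], "jaw": 0.2}
    - {"angular": [0, 0, 0], "slide": [0, 0, 0], "jaw": 0.2}

```text
time_s: 12.6
tool_pos: [0.5426, 0.0566, 0.2638]
tool_rot: [179.6, 0.0, 89.7]
force: [0.9, 0.1, -2.0]
grip_width: 0.0282
grasp_force: 25.0
```

Call:
step_arm:
  rows:
    - {"angular": [0, 0, 0], "slide": [-0.06, 0.005, 0], "jaw": 0.2}
    - {"angular": [0, 0, 0], "slide": [-0.09, 0.007, 0], "jaw": 0.2}
    - {"angular": [0, 0, 0], "slide": [-0.09, 0.007, 0], "jaw": 0.2}
    - {"angular": [0, 0, 0], "slide": [-0.09, 0.007, 0], "jaw": 0.2}
    - {"angular": [0, 0, 0], "slide": [-0.09, 0.007, 0], "jaw": 0.2}
    - {"angular": [0, 0, 0], "slide": [-0.084, 0.008, 0], "jaw": 0.2}
    - {"angular": [0, 0, 0], "slide": [0, 0, 0], "jaw": 0.2}
    - {"angular": [0, 0, 0], "slide": [0, 0, 0], "jaw": 0.2}
    - {"angular": [0, 0, 0], "slide": [0, 0, 0], "jaw": 0.2}

```text
time_s: 13.72
tool_pos: [0.5598, -0.1943, 0.2594]
tool_rot: [-180.0, -0.0, 89.8]
force: [-0.1, 0.4, -1.4]
grip_width: 0.0282
grasp_force: 25.0
```

Run:
```python
from h import *
from cell import env
i,im=snap("wrist","w6")
o=env.get_obs();print(o['tool_pos'],o['tool_rot'],o['grip_width'])
for X in((.5528,-.114,.114),(.5593,-.1977,.086)):print(proj(i,X).round(1))
cv2.imwrite("pics/w6c.png",cv2.resize(im[60:300,150:370],None,fx=2.4,fy=2.4))
```

```text
[ 0.55983431 -0.194527    0.25957006] [-1.79993852e+02 -1.18780019e-02  8.97841145e+01] 0.028224820917651782
[247.   93.9]
[254.4 174.5]
```

View pics/w6c.png

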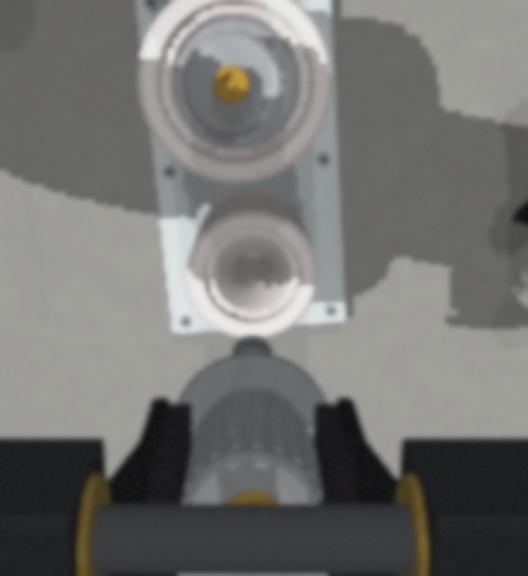

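Call:
step_arm:
  rows:
    - {"angular": [0, 0, 0], "slide": [-0.003, 0, 0.04], "jaw": 0.2}
    - {"angular": [0, 0, 0], "slide": [0, 0, 0.08], "jaw": 0.2}
    - {"angular": [0, 0, 0], "slide": [0, 0, 0.06], "jaw": 0.2}
    - {"angular": [0, 0, 0], "slide": [0, 0, 0.05], "jaw": 0.2}
    - {"angular": [0, 0, 0], "slide": [0, 0, 0.04], "jaw": 0.2}
    - {"angular": [0, 0, 0], "slide": [0, 0, 0.03], "jaw": 0.2}
    - {"angular": [0, 0, 0], "slide": [0, 0, 0.02], "jaw": 0.2}
    - {"angular": [0, 0, 0], "slide": [0, 0, 0], "jaw": 0.2}
    - {"angular": [0, 0, 0], "slide": [0, 0, 0], "jaw": 0.2}

```text
time_s: 14.9
tool_pos: [0.5596, -0.1973, 0.0997]
tool_rot: [-180.0, -0.0, 89.7]
force: [-0.2, 1.2, -3.0]
grip_width: 0.0283
grasp_force: 25.0
```

Call:
step_arm:
  rows:
    - {"angular": [0, 0, 0], "slide": [0, 0, 0.005], "jaw": 0.2}
    - {"angular": [0, 0, 0], "slide": [0, 0, 0.002], "jaw": 0.2}
    - {"angular": [0, 0, 0], "slide": [0, 0, 0], "jaw": 0.2}
    - {"angular": [0, 0, 0], "slide": [0, 0, 0], "jaw": 0.2}

```text
time_s: 15.4
tool_pos: [0.5601, -0.1974, 0.0964]
tool_rot: [180.0, -0.0, 89.7]
force: [0.0, 4.3, 1.2]
grip_width: 0.0284
grasp_force: 25.0
```

Call:
step_arm:
  rows:
    - {"angular": [0, 0, 0], "slide": [0.002, 0, 0], "jaw": 0.2}
    - {"angular": [0, 0, 0], "slide": [0, 0, 0], "jaw": 0.6}
    - {"angular": [0, 0, 0], "slide": [0, 0, 0], "jaw": 0.8}
    - {"angular": [0, 0, 0], "slide": [0, 0, 0], "jaw": 0.8}
    - {"angular": [0, 0, 0], "slide": [0, 0, 0], "jaw": 0.8}
    - {"angular": [0, 0, 0], "slide": [0, 0, -0.06], "jaw": 1}
    - {"angular": [0, 0, 0], "slide": [0, 0, -0.1], "jaw": 1}
    - {"angular": [0, 0, 0], "slide": [0, 0, -0.08], "jaw": 1}
    - {"angular": [0, 0, 0], "slide": [0, 0, 0], "jaw": 1}
    - {"angular": [0, 0, 0], "slide": [0, 0, 0], "jaw": 1}

```text
time_s: 16.65
tool_pos: [0.5593, -0.1968, 0.2154]
tool_rot: [-179.9, 0.0, 89.6]
force: [-0.2, -0.6, -1.1]
grip_width: 0.087
grasp_force: 0.0
```

Run:
```python
from h import *
from cell import env
for n in("wrist","scene"):
    i,im=snap(n,n+"7")
    print(n,[(a,c,[np.round(ray(i,*c,z)[:2],4).tolist() for z in (.13,.1335,.1385)]) for a,c in brass(im,dict(wrist=(200,0,340,260),scene=(205,130,270,205))[n]) if a>5])
o=env.get_obs();print(o['tool_pos'],o['tool_rot'])
```

```text
wrist [(280, array([244.31,  91.16]), [[0.552, -0.1146], [0.5521, -0.1146], [0.5523, -0.1146]]), (187, array([255.47, 198.36]), [[0.5598, -0.1985], [0.5598, -0.1973], [0.5598, -0.1957]])]
scene [(10, array([257. , 150.8]), [[0.5607, -0.1971], [0.5578, -0.191], [0.5536, -0.1824]]), (14, array([246.36, 155.71]), [[0.5755, -0.1554], [0.5725, -0.1495], [0.5681, -0.1412]]), (17, array([234.41, 175.88]), [[0.5521, -0.0375], [0.5492, -0.0323], [0.545, -0.025]]), (19, array([266.16, 202.63]), [[0.4197, 0.0429], [0.4176, 0.0475], [0.4145, 0.0542]])]
[ 0.55877231 -0.19671267  0.21445201] [-1.79853853e+02 -4.40689373e-02  8.96300642e+01]
```

Call:
step_arm:
  rows:
    - {"angular": [0, 0, 0], "slide": [0.084, -0.007, 0], "jaw": 1}
    - {"angular": [0, 0, 0], "slide": [0.084, -0.007, 0], "jaw": 1}
    - {"angular": [0, 0, 0], "slide": [0.084, -0.006, 0], "jaw": 1}
    - {"angular": [0, 0, 0], "slide": [0.081, -0.006, 0], "jaw": 1}
    - {"angular": [0, 0, 0], "slide": [0, 0, 0], "jaw": 1}
    - {"angular": [0, 0, 0], "slide": [0, 0, 0], "jaw": 1}
    - {"angular": [0, 0, 0], "slide": [0, 0, 0], "jaw": 1}

```text
time_s: 17.62
tool_pos: [0.5475, -0.0318, 0.2154]
tool_rot: [-179.9, 0.0, 89.5]
force: [-0.5, 0.1, -0.4]
grip_width: 0.0869
grasp_force: 0.0
```

Run:
```python
from h import *
from cell import env
i,im=snap("wrist","w8")
print([(a,c,np.round(ray(i,*c,.1385)[:2],4).tolist()) for a,c in brass(im,(200,0,340,260)) if a>5])
print(proj(i,(.540,.0535,.072)).round(1))
o=env.get_obs();print(o['tool_pos'],o['tool_rot'])
cv2.imwrite("pics/w8c.png",cv2.resize(im[40:240,150:350],None,fx=2.5,fy=2.5))
```

```text
[(196, array([254.42, 196.58]), [0.5473, -0.0291])]
[245.9  88.1]
[ 0.54764385 -0.03170829  0.2155352 ] [-1.79952944e+02  3.24959361e-03  8.94996478e+01]
```

View pics/w8c.png

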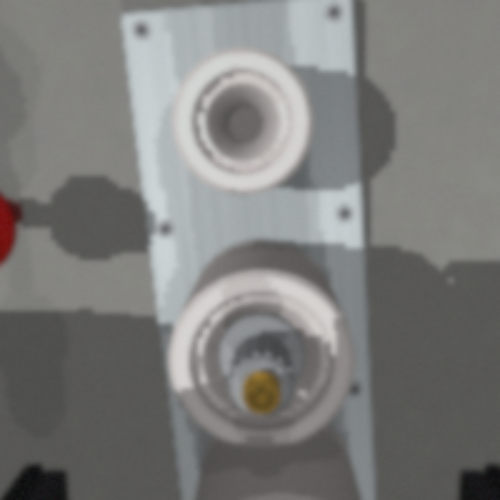

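Call:
step_arm:
  rows:
    - {"angular": [0, 0, 0], "slide": [0.003, -0.001, 0.04], "jaw": 1}
    - {"angular": [0, 0, 0], "slide": [0, 0, 0.06], "jaw": 0.8}
    - {"angular": [0, 0, 0], "slide": [0, 0, 0.06], "jaw": 0.7}
    - {"angular": [0, 0, 0], "slide": [0, 0, 0.04], "jaw": 0.6}
    - {"angular": [0, 0, 0], "slide": [0, 0, 0.02], "jaw": 0.6}
    - {"angular": [0, 0, 0], "slide": [0, 0, 0], "jaw": 0.6}
    - {"angular": [0, 0, 0], "slide": [0, 0, 0], "jaw": 0.6}

```text
time_s: 18.55
tool_pos: [0.548, -0.0289, 0.107]
tool_rot: [179.9, 0.0, 89.6]
force: [-0.5, 0.1, -0.3]
grip_width: 0.0526
grasp_force: 0.0
```

Call:
step_arm:
  rows:
    - {"angular": [0, 0, 0], "slide": [0, -0.001, 0.004], "jaw": 0.5}
    - {"angular": [0, 0, 0], "slide": [0, 0, 0], "jaw": 0.3}
    - {"angular": [0, 0, 0], "slide": [0, 0, 0], "jaw": 0.15}
    - {"angular": [0, 0, 0], "slide": [0, 0, 0], "jaw": 0.15}
    - {"angular": [0, 0, 0], "slide": [0, 0, 0], "jaw": 0.15}
    - {"angular": [0, 0, 0], "slide": [0, 0, 0], "jaw": 0.15}
    - {"angular": [0, 0, 0], "slide": [0, 0, 0], "jaw": 0.15}

```text
time_s: 19.42
tool_pos: [0.5469, -0.0287, 0.1042]
tool_rot: [180.0, 0.0, 89.6]
force: [-0.3, 0.0, 1.6]
grip_width: 0.0215
grasp_force: 25.0
```

Call:
step_arm:
  rows:
    - {"angular": [0, 0, 0], "slide": [0, 0, -0.03], "jaw": 0.15}
    - {"angular": [0, 0, 0], "slide": [0, 0, -0.06], "jaw": 0.15}
    - {"angular": [0, 0, 0], "slide": [0, 0, -0.08], "jaw": 0.15}
    - {"angular": [0, 0, 0], "slide": [0, 0, 0], "jaw": 0.15}
    - {"angular": [0, 0, 0], "slide": [0.055, -0.005, 0], "jaw": 0.15}
    - {"angular": [0, 0, 0], "slide": [0.055, -0.005, 0], "jaw": 0.15}
    - {"angular": [0, 0, 0], "slide": [0.055, -0.004, 0], "jaw": 0.15}
    - {"angular": [0, 0, 0], "slide": [0, 0, 0], "jaw": 0.15}
    - {"angular": [0, 0, 0], "slide": [0, 0, 0], "jaw": 0.15}

```text
time_s: 20.55
tool_pos: [0.5399, 0.0528, 0.1885]
tool_rot: [-179.9, 0.1, 89.6]
force: [0.5, -1.0, -0.3]
grip_width: 0.0213
grasp_force: 25.0
```

Call:
step_arm:
  rows:
    - {"angular": [0, 0, 0], "slide": [0.002, 0.002, 0.04], "jaw": 0.15}
    - {"angular": [0, 0, 0], "slide": [0, 0, 0.05], "jaw": 0.15}
    - {"angular": [0, 0, 0], "slide": [0, 0, 0.04], "jaw": 0.15}
    - {"angular": [0, 0, 0], "slide": [0, 0, 0.04], "jaw": 0.15}
    - {"angular": [0, 0, 0], "slide": [0, 0, 0.02], "jaw": 0.15}
    - {"angular": [0, 0, 0], "slide": [0, 0, 0.008], "jaw": 0.15}
    - {"angular": [0, 0, 0], "slide": [0, 0, 0], "jaw": 0.15}
    - {"angular": [0, 0, 0], "slide": [0, 0, 0], "jaw": 0.15}

```text
time_s: 21.55
tool_pos: [0.5417, 0.0549, 0.0906]
tool_rot: [179.9, 0.0, 89.6]
force: [-0.3, 0.3, -0.5]
grip_width: 0.0214
grasp_force: 25.0
```

Call:
step_arm:
  rows:
    - {"angular": [0, 0, 0], "slide": [0, 0, 0.006], "jaw": 0.15}
    - {"angular": [0, 0, 0], "slide": [0, 0, 0.003], "jaw": 0.15}
    - {"angular": [0, 0, 0], "slide": [0, 0, 0], "jaw": 0.15}
    - {"angular": [0, 0, 0], "slide": [0, 0, 0], "jaw": 0.15}

```text
time_s: 22.05
tool_pos: [0.5414, 0.0548, 0.0856]
tool_rot: [180.0, 0.0, 89.6]
force: [-0.7, -0.3, -1.1]
grip_width: 0.0214
grasp_force: 25.0
```

Release, retreat upward.

Call:
step_arm:
  rows:
    - {"angular": [0, 0, 0], "slide": [0, 0, 0], "jaw": 0.5}
    - {"angular": [0, 0, 0], "slide": [0, 0, 0], "jaw": 0.7}
    - {"angular": [0, 0, 0], "slide": [0, 0, 0], "jaw": 0.7}
    - {"angular": [0, 0, 0], "slide": [0, 0, 0], "jaw": 0.7}
    - {"angular": [0, 0, 0], "slide": [0, 0, -0.06], "jaw": 1}
    - {"angular": [0, 0, 0], "slide": [0, 0, -0.1], "jaw": 1}
    - {"angular": [0, 0, 0], "slide": [0, 0, -0.1], "jaw": 1}
    - {"angular": [0, 0, 0], "slide": [0, 0, 0], "jaw": 1}
    - {"angular": [0, 0, 0], "slide": [0, 0, 0], "jaw": 1}

```text
time_s: 23.18
tool_pos: [0.541, 0.0547, 0.2151]
tool_rot: [-180.0, 0.0, 89.6]
force: [-0.5, 0.1, -0.7]
grip_width: 0.0868
grasp_force: 0.0
```

Run:
```python
from h import *
from cell import env
for n in("wrist","scene"):
    i,im=snap(n,n+"9")
    print(n,[(a,c,[np.round(ray(i,*c,z)[:2],4).tolist() for z in (.116,.1195,.155)]) for a,c in brass(im,dict(wrist=(200,0,340,260),scene=(205,130,270,205))[n]) if a>5])
o=env.get_obs();print(o['tool_pos'],o['tool_rot'])
```

```text
wrist [(262, array([251.56,  53.4 ]), [[0.5392, 0.1643], [0.5393, 0.1639], [0.5396, 0.16]]), (182, array([255.31, 193.18]), [[0.5414, 0.0532], [0.5414, 0.0543], [0.5415, 0.0654]])]
scene [(28, array([210.07, 131.25]), [[0.7771, -0.2818], [0.773, -0.2754], [0.7314, -0.2104]]), (13, array([257.15, 150.46]), [[0.5731, -0.2236], [0.5701, -0.2175], [0.5402, -0.1559]]), (14, array([246.36, 155.71]), [[0.5876, -0.1786], [0.5846, -0.1728], [0.5538, -0.1138]]), (22, array([221.27, 197.5 ]), [[0.5425, 0.0525], [0.5397, 0.0571], [0.5116, 0.1028]]), (19, array([266.16, 202.63]), [[0.4282, 0.0242], [0.4261, 0.0289], [0.4045, 0.0762]])]
[0.54037002 0.05459551 0.21400846] [-1.79849401e+02  9.91487969e-03  8.96355487e+01]
```

Call:
step_arm:
  rows:
    - {"angular": [0, 0, 0], "slide": [-0.084, 0.007, 0], "jaw": 1}
    - {"angular": [0, 0, 0], "slide": [-0.084, 0.007, 0], "jaw": 1}
    - {"angular": [0, 0, 0], "slide": [-0.084, 0.007, 0], "jaw": 1}
    - {"angular": [0, 0, 0], "slide": [-0.084, 0.006, 0], "jaw": 1}
    - {"angular": [0, 0, 0], "slide": [0, 0, 0], "jaw": 1}
    - {"angular": [0, 0, 0], "slide": [0, 0, 0], "jaw": 1}
    - {"angular": [0, 0, 0], "slide": [0, 0, 0], "jaw": 1}

```text
time_s: 24.15
tool_pos: [0.5536, -0.1115, 0.2151]
tool_rot: [-180.0, -0.0, 89.8]
force: [-0.1, 0.3, 0.8]
grip_width: 0.0869
grasp_force: 0.0
```

Run:
```python
from h import *
from cell import env
i,im=snap("wrist","w10")
print([(a,c,np.round(ray(i,*c,.1585)[:2],4).tolist()) for a,c in brass(im,(200,0,340,260)) if a>5])
print(proj(i,(.5464,-.0305,.1)).round(1))
o=env.get_obs();print(o['tool_pos'],o['tool_rot'])
```

```text
[(240, array([254.02, 210.42]), [0.5531, -0.1128])]
[245.9  93.1]
[ 0.55368588 -0.11158848  0.21529743] [-1.79975178e+02 -1.93752738e-02  8.97793047e+01]
```

Call:
step_arm:
  rows:
    - {"angular": [0, 0, 0], "slide": [-0.003, -0.001, 0.04], "jaw": 1}
    - {"angular": [0, 0, 0], "slide": [0, 0, 0.06], "jaw": 1}
    - {"angular": [0, 0, 0], "slide": [0, 0, 0.06], "jaw": 0.8}
    - {"angular": [0, 0, 0], "slide": [0, 0, 0.029], "jaw": 0.7}
    - {"angular": [0, 0, 0], "slide": [0, 0, 0], "jaw": 0.5}
    - {"angular": [0, 0, 0], "slide": [0, 0, 0], "jaw": 0.3}
    - {"angular": [0, 0, 0], "slide": [0, 0, 0], "jaw": 0.3}
    - {"angular": [0, 0, 0], "slide": [0, 0, 0], "jaw": 0.3}
    - {"angular": [0, 0, 0], "slide": [0, 0, 0], "jaw": 0.3}
    - {"angular": [0, 0, 0], "slide": [0, 0, 0], "jaw": 0.3}

```text
time_s: 25.45
tool_pos: [0.5534, -0.1149, 0.1217]
tool_rot: [180.0, 0.0, 89.6]
force: [-2.0, -0.6, 4.9]
grip_width: 0.0355
grasp_force: 25.0
```

Call:
step_arm:
  rows:
    - {"angular": [0, 0, 0], "slide": [0, 0, -0.03], "jaw": 0.3}
    - {"angular": [0, 0, 0], "slide": [0, 0, -0.06], "jaw": 0.3}
    - {"angular": [0, 0, 0], "slide": [0, 0, -0.07], "jaw": 0.3}
    - {"angular": [0, 0, 0], "slide": [0, 0, -0.06], "jaw": 0.3}
    - {"angular": [0, 0, 0], "slide": [0, 0, 0], "jaw": 0.3}
    - {"angular": [0, 0, 0], "slide": [0.056, -0.005, 0], "jaw": 0.3}
    - {"angular": [0, 0, 0], "slide": [0.056, -0.005, 0], "jaw": 0.3}
    - {"angular": [0, 0, 0], "slide": [0.056, -0.004, 0], "jaw": 0.3}
    - {"angular": [0, 0, 0], "slide": [0, 0, 0], "jaw": 0.3}
    - {"angular": [0, 0, 0], "slide": [0, 0, 0], "jaw": 0.3}

```text
time_s: 26.7
tool_pos: [0.5462, -0.0316, 0.2299]
tool_rot: [-179.9, 0.0, 89.6]
force: [0.3, -0.7, -2.5]
grip_width: 0.0351
grasp_force: 25.0
```

Run:
```python
from h import *
from cell import env
i,im=snap("wrist","w11")
print(proj(i,(.5464,-.0302,.1)).round(1))
o=env.get_obs();print(o['tool_pos'],o['tool_rot'])
cv2.imwrite("pics/w11c.png",cv2.resize(im[60:300,150:370],None,fx=2.4,fy=2.4))
```

```text
[255.2 180.5]
[ 0.54636877 -0.03207339  0.23009871] [-1.79917471e+02  2.88927954e-02  8.95529899e+01]
```

View pics/w11c.png

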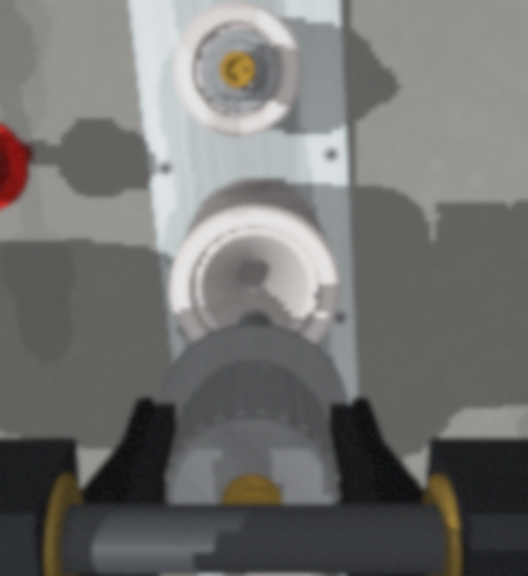

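Call:
step_arm:
  rows:
    - {"angular": [0, 0, 0], "slide": [0.002, 0.001, 0.04], "jaw": 0.3}
    - {"angular": [0, 0, 0], "slide": [0, 0, 0.05], "jaw": 0.3}
    - {"angular": [0, 0, 0], "slide": [0, 0, 0.05], "jaw": 0.3}
    - {"angular": [0, 0, 0], "slide": [0, 0, 0.04], "jaw": 0.3}
    - {"angular": [0, 0, 0], "slide": [0, 0, 0.03], "jaw": 0.3}
    - {"angular": [0, 0, 0], "slide": [0, 0, 0.02], "jaw": 0.3}
    - {"angular": [0, 0, 0], "slide": [0, 0, 0], "jaw": 0.3}
    - {"angular": [0, 0, 0], "slide": [0, 0, 0], "jaw": 0.3}

```text
time_s: 27.75
tool_pos: [0.5473, -0.0301, 0.1165]
tool_rot: [-180.0, 0.0, 89.6]
force: [-1.3, 0.4, -2.7]
grip_width: 0.0352
grasp_force: 25.0
```

Call:
step_arm:
  rows:
    - {"angular": [0, 0, 0], "slide": [0, 0, 0.007], "jaw": 0.3}
    - {"angular": [0, 0, 0], "slide": [0, 0, 0.004], "jaw": 0.3}
    - {"angular": [0, 0, 0], "slide": [0, 0, 0], "jaw": 0.3}
    - {"angular": [0, 0, 0], "slide": [0, 0, 0], "jaw": 0.3}

```text
time_s: 28.25
tool_pos: [0.5475, -0.0302, 0.1113]
tool_rot: [180.0, 0.1, 89.6]
force: [-2.8, -1.8, 5.6]
grip_width: 0.0355
grasp_force: 25.0
```

Seated (upward force now); release and retreat well clear.

Call:
step_arm:
  rows:
    - {"angular": [0, 0, 0], "slide": [0, 0, 0], "jaw": 0.6}
    - {"angular": [0, 0, 0], "slide": [0, 0, 0], "jaw": 0.8}
    - {"angular": [0, 0, 0], "slide": [0, 0, 0], "jaw": 0.8}
    - {"angular": [0, 0, 0], "slide": [0, 0, 0], "jaw": 0.8}
    - {"angular": [0, 0, 0], "slide": [0, 0, -0.06], "jaw": 1}
    - {"angular": [0, 0, 0], "slide": [0, 0, -0.1], "jaw": 1}
    - {"angular": [0, 0, 0], "slide": [0, 0, -0.08], "jaw": 1}
    - {"angular": [0, 0, 0], "slide": [-0.08, 0, -0.04], "jaw": 1}
    - {"angular": [0, 0, 0], "slide": [-0.08, 0, -0.04], "jaw": 1}
    - {"angular": [0, 0, 0], "slide": [0, 0, 0], "jaw": 1}

```text
time_s: 29.5
tool_pos: [0.5473, -0.1143, 0.2719]
tool_rot: [179.9, 0.1, 89.2]
force: [0.2, 1.0, -0.7]
grip_width: 0.0869
grasp_force: 0.0
```

Run:
```python
from h import *
from cell import env
for n in("wrist","scene"):
    i,im=snap(n,n+"12")
    print(n,[(a,c,[np.round(ray(i,*c,z)[:2],4).tolist() for z in (.116,.130,.144,.1475)]) for a,c in brass(im,dict(wrist=(200,0,340,260),scene=(205,135,270,205))[n]) if a>5])
c=cv2.imread("pics/scene12.png")[125:265,170:330];cv2.imwrite("pics/s12c.png",cv2.resize(c,None,fx=4,fy=4,interpolation=cv2.INTER_CUBIC))
print(env.get_obs()['tool_pos'])
```

```text
wrist [(161, array([253.46,  87.72]), [[0.5475, -0.0288], [0.5476, -0.029], [0.5476, -0.0292], [0.5476, -0.0293]]), (113, array([267.04, 253.78]), [[0.5602, -0.2049], [0.5596, -0.1973], [0.5591, -0.1898], [0.559, -0.1879]])]
scene [(14, array([257.29, 150.5 ]), [[0.5725, -0.2235], [0.5608, -0.1992], [0.549, -0.1749], [0.5461, -0.1689]]), (17, array([234.41, 173.12]), [[0.5709, -0.0714], [0.5591, -0.0506], [0.5474, -0.0297], [0.5445, -0.0245]]), (20, array([221.25, 197.75]), [[0.542, 0.0536], [0.5309, 0.0716], [0.5198, 0.0896], [0.5171, 0.0941]]), (19, array([266.16, 202.63]), [[0.4282, 0.0242], [0.4197, 0.0429], [0.4112, 0.0615], [0.4091, 0.0662]])]
[ 0.54676102 -0.10951899  0.27036046]
```

View pics/s12c.png

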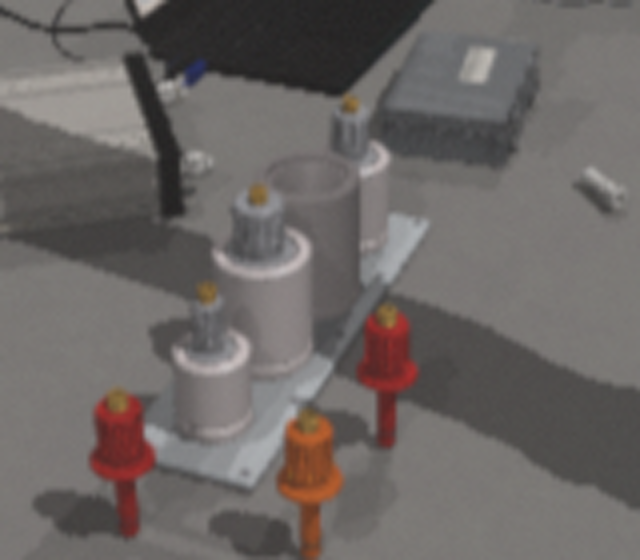

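View pics/wrist12.png

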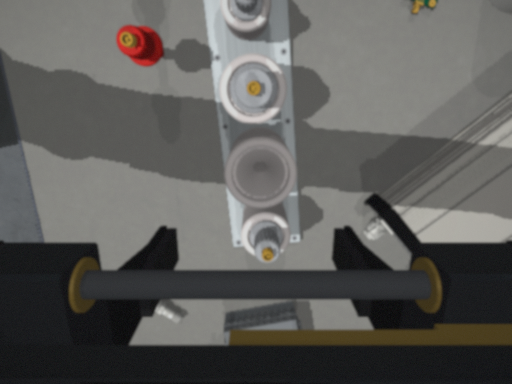

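All three lines are flush in their own blocks: brass ends in the wrist view at (253,88) and (267,254), in the scene view at (221,198). The fourth block is empty at wrist (261,170), and nothing else has moved.

```bash
python3 -c "
from cell import env
print(env.sign_off())"
```

```text
the job is handed in; nothing more can be done
None
```

I handed the job in at about 30 s. The large line was parked in the empty block first, and the last images show all three lines upright and flush in their own blocks, with the wrench, case and adaptor left alone. The hand-in returned no verdict.

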